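Open a spring-return iris three clicks and hold it

TASK

The ratchet lever of the iris fixture on the bench is locked by its captive T-nut. Turn the T-nut anticlockwise (seen from above) to its stop so that its tab frees the lever, then take the lever by its upright handle and swing it anticlockwise exactly three clicks from rest, never on into the fourth. Its spring pulls it back, so finish still holding the handle with the lever in the third click, for the reading to be taken; leave the things standing around the fixture where they are.

Things in the scene. Friction and masses are not known exactly. Their poses are not given: they have to be found in the camera images.
- iris_fixture: Fixed iris fixture: grey plate 136 x 158 x 10 mm with an index line every 15 degrees, a drum with ratchet teeth, a black tube 31 mm wide on it (top 69 mm above the bench). Origin on the drum axis at bench level, z up; lever handle on its -x side, nut on its +y side. Plate: -68 to 68 mm in x, -63 to 95 in y.
- iris_axis (a point): Point on the vertical hinge axis of the lever, on top of the lever's ring, 39 mm above the bench.
- lever_arm: The whole moving lever: steel ring round the drum axis, flat arm 14 mm wide and 7 mm thick (top 38 mm above the bench), and the handle. Origin on the hinge axis at bench level; z up.
- lever_handle (a point): Upright round black handle on the lever's end: 16 mm diameter, 38 to 80 mm above the bench; pinch from above (fingertips above 41 mm, as the flat lever arm under it has its top at 38 mm). Origin on the handle's axis 60 mm above the bench, 100 mm from the lever's hinge axis. It turns with the lever and, being round, may turn in the fingers.
- lever (a joint): Lever angle, rad: 0 at rest on its stop, grows anticlockwise from above, limit 1.62. A spring roller drops into a notch every 15 degrees (26 mm at the handle): first click 0.262, second 0.524, third 0.785, fourth 1.047. If let go, it springs back to 0. Push at the handle: about 3 to 5 N dropping into a notch, 12 to 15 N leaving one. The tight nut's tab blocks it at about 0.05.
- lock_nut (a joint): Angle of the captive T-nut in rad: 0 is tight, it starts within 0.12 of that, grows anticlockwise seen from above to a stop at 1.3 (loosened; counts as at the stop above 1.05). It stays where it is left (friction about 0.05 N m) and does not rise.
- nut_grip (a point): Centre of the nut's T-bar, on the nut's vertical axis, 58 mm above the bench. Bar: dark steel, 46 mm long, 10 mm thick, 47 to 68 mm above the bench. x axis along the bar (towards the locking tab below it, a flat finger 38 mm long, top 39 mm above the bench), turning with the nut; pinch across y.
- post_holder: Bystander: black cylindrical post holder with a brass thumbscrew, 35 x 44 x 50 mm, standing loose; origin at the middle of its underside.
- lens_tube: Bystander: short black tube 31 mm wide, 29 mm tall, standing loose on the bench; origin at the middle of its underside.
- photodiode_box: Bystander: black and white box 81 x 70 x 44 mm behind the fixture, loose; origin at the middle of its underside.
- led_driver: Bystander: black cube with a knob on top, 83 x 86 x 68 mm, loose; origin at the middle of its underside.
- screwdriver: Bystander: small screwdriver 139 x 26 x 18 mm lying loose; origin at the middle of its underside.
Things that resemble listed ones, but are neither listed nor needed, are in the scene too. Of the things shaped like the iris_fixture, the grey one is meant.

How it is judged:
By the outcome, as a careful person would: the job done as asked, in the order asked, and still so for the second after the job is handed in, while the arm keeps its last pose, push and grip.
It also fails if it takes over 51 s, if anything falls off the work surface, if the arm or the gripper's body presses on something with over 40 N, if the wrist force passes 120 N, or if a joint passes its speed limit or range.

ROBOT

A 6-joint arm with a two-finger parallel gripper is mounted at the origin on a cart in front of the work surface, level with it; the furniture and walls round the work are solid. World frame = base frame: x ahead of the robot, y to its left, z up, the work surface at z = 0. Lengths are in m, angles in degrees, forces in N, time in s.
With the tool pointing down it reaches from about 0.375 to 0.9 m from the base axis. Payload 3.1 kg.
Tool frame: the origin (TCP) lies on the centre line of the jaws, within the pads' length; the fingertips stand 8 mm ahead of it and the grasp point (between the pads) lies 11 mm behind it (bot.tip_extent is the distance from the TCP to the fingertips, in m); z points along the fingers, y is the line along which they close (so a half turn about z gives the same grasp; the last joint's range is limited). The gripper opens to 87 mm and grips with 3 to 60 N. Pads are 19 mm wide; open, the fingers measure 117 mm over their backs; the gripper's body (75 mm by 190 mm) begins 51 mm behind the grasp point.
Start: joints at [-80.644, 30.224, 82.088, -0, 67.689, -10.227], TCP at [0.21, -0.589, 0.231] pointing down, gripper open.
Joint ranges: [-176.69, 176.69], [-43.24, 126.21], [12.49, 139.97], [-82, 262], [0, 151.66], [-163.58, 163.58]. Speed limits (degrees/s): [159.86, 159.86, 180, 180, 180, 180].

INTERFACE

Orientations are given as a 3x3 rotation matrix whose columns are the frame's x, y, z axes.
In Python, from rig import bot, vision, workorder gives the robot as it stands.
- The arm moves only by the shell command python3 -m handwheel 'ROWS'. ROWS is JSON, a list of rows, each an object with "delta_rot": the turn, a rotation vector about the tool's x, y, z in rad, a list of three; "xyz": the shift along the tool's x, y, z in mm, a list of three; "hand": the closure, from -1 (fully open) to 1 (shut). A call has exactly 5 rows; each row is the pose to reach, as a shift and turn from the pose commanded when the call began, along the tool's axes at that moment; what a row does not reach only later rows make up. A row lasts 1/8 s, in which the tool goes at most 62.5 mm and 10.7 degrees, less where a joint would pass 70% of its speed; a pose out of reach is approached as far as the arm can. A call with a gripper value outside its range is refused whole. The fingers move at their own pace and stop on an object; the grip force is fixed at half the most. Time passes only in rows, so rows that repeat a pose let the fingers close, or fill a call up. It gives the time, the measured TCP pose, the force, the opening and the grip force at its end, in the units of the state.
- bot.read_state(): the state, without advancing time (a new reading comes with each control period).
- vision.capture(name): name is "scene" or "top" or "wrist"; returns the picture (480x640x3 uint8, red, green, blue); there is no depth.
- vision.camera_model(name): a dict with "camera_matrix" (3x3 intrinsics, pixels), "dist_coeffs" ([k1, k2, p1, p2, k3] as OpenCV has them; the pictures are not rectified), "camera_from_world" (4x4, takes a point from world to camera coordinates). Camera axes: x right, y up, looking along -z (the intrinsics and any distortion apply to the point x, -y, -z); pixel columns grow to the right and rows downward; lengths in m; the calibration is good to about 2 mm. A picture is of the moment at which its call begins: read the wrist's pose just before it. camera_model takes no time and is no camera call; for the wrist camera it gives the pose at the moment of the call.
- workorder.hand_in(): hands the job in; it is judged then, once.
The state is a dict: "time_s": time; "joint_positions": joint angles; "qvel": joint speeds; "tau": joint torques, N m; "position": TCP position; "tcp_rot": TCP orientation; "force": force on the tool from outside, world axes, zero at the start; "moment": the same for the moment, N m; "opening": opening from 0.0 (shut) to 1.0 (fully open); "grasp_force": force on a finger pad.
Only numpy, scipy, OpenCV 4.12 (cv2) and the standard library are available. Lean on these libraries where they do the work, as an engineer would, in place of code of your own. Each camera call takes 0.05 s, during which the arm holds its last target. There are 200 camera calls.

## Working session

There is one attempt and no reset: what is moved stays moved. The work goes in short steps, Python scripts to look and compute and a shell command to move; the robot and the scene stay as the last step left them, time stands still between calls to the robot, and variables do not carry over. Pictures are saved under pics/ and viewed, at most 10 in all, crops included, and the job is handed in when it is done.

```bash
mkdir -p pics; ls; python3 - <<'E'
from rig import bot, vision
import cv2, numpy as np
s=bot.read_state();print(s['time_s'],s['position'],s['tcp_rot'],s['opening'],bot.tip_extent)
for n in ("top","scene"):
    m=vision.camera_model(n);im=vision.capture(n);cv2.imwrite(f'pics/{n}0.png',im[:,:,::-1])
    T=np.array(m['camera_from_world']);print(n,-T[:3,:3].T@T[:3,3],T.round(3).tolist(),np.array(m['camera_matrix']).tolist(),m['dist_coeffs'])
E
```

```text
pics
0.0 [ 0.20939785 -0.58811432  0.22956439] [[ 9.42135960e-01  3.35230777e-01 -3.99744726e-04]
 [ 3.35230842e-01 -9.42133593e-01  2.13887393e-03]
 [ 3.40403433e-04 -2.14911680e-03 -9.99997633e-01]] 0.9996735551908347 0.008
top [0.46643622 0.03533861 0.90210436] [[0.026, -0.999, -0.031, 0.051], [0.994, 0.022, 0.109, -0.562], [-0.108, -0.034, 0.994, -0.845], [0.0, 0.0, 0.0, 1.0]] [[510.79177179457434, 0.0, 323.6714030402642], [0.0, 510.79177179457434, 241.535633968459], [0.0, 0.0, 1.0]] [-0.10926686  0.          0.          0.          0.        ]
scene [0.11915207 0.81347215 0.65132493] [[-0.87, -0.493, 0.01, 0.498], [0.285, -0.485, 0.827, -0.178], [-0.403, 0.722, 0.562, -0.906], [0.0, 0.0, 0.0, 1.0]] [[579.2136218339355, 0.0, 313.31324856193345], [0.0, 579.2136218339355, 236.4186436746326], [0.0, 0.0, 1.0]] [-0.02403323  0.          0.          0.          0.        ]
```

View pics/top0.png

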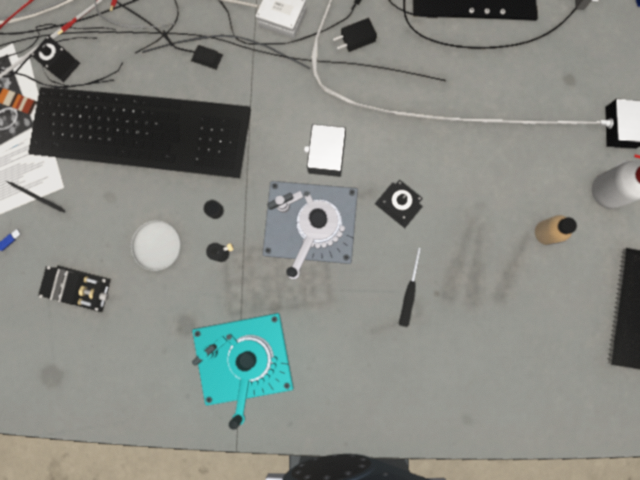

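View pics/scene0.png

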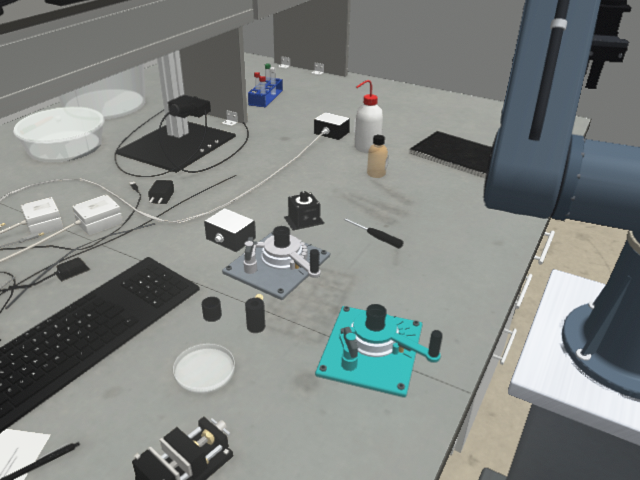

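Two things are shaped like the fixture. One is grey, at top (312,222) / scene (277,262). The other is teal, at top (245,360) / scene (375,345). The grey one is meant. In the top picture its handle top is near (293,272), its nut near (288,200) and its tube near (318,218). I'll confirm this in an enlarged crop.

```bash
cat > h.py <<'E'
import numpy as np, cv2
from rig import bot, vision
def ray(m,px):
    K=np.array(m['camera_matrix']);T=np.array(m['camera_from_world'])
    u=cv2.undistortPoints(np.array([[px]],float),K,np.array(m['dist_coeffs']))[0,0]
    R=T[:3,:3];return -R.T@T[:3,3], R.T@np.array([u[0],-u[1],-1])
def onz(m,px,z):
    c,d=ray(m,px);return c+d*(z-c[2])/d[2]
def proj(m,p):
    T=np.array(m['camera_from_world']);q=T[:3,:3]@np.array(p,float)+T[:3,3]
    return cv2.projectPoints(np.array([[q[0],-q[1],-q[2]]]),np.zeros(3),np.zeros(3),np.array(m['camera_matrix']),np.array(m['dist_coeffs']))[0][0,0]
E
python3 - <<'E'
from h import *
a=cv2.imread('pics/top0.png')[170:290,250:370]; b=cv2.imread('pics/scene0.png')[210:310,210:340]
cv2.imwrite('pics/crop1.png',np.hstack([cv2.resize(a,(400,400),interpolation=cv2.INTER_CUBIC),cv2.resize(b,(400,400),interpolation=cv2.INTER_CUBIC)]))
m=vision.camera_model('top')
for n,p,z in (('tube',(318,217.5),.069),('handle',(293,271.5),.08),('nut',(289,200),.068),('c',(270,181),.01),('c',(357,187),.01),('c',(351,263),.01),('c',(265,255),.01)):print(n,onz(m,p,z).round(4))
E
```

```text
tube [0.5967 0.0741 0.069 ]
handle [0.506  0.1116 0.08  ]
nut [0.6253 0.1232 0.068 ]
c [0.6703 0.1647 0.01  ]
c [0.6622 0.009  0.01  ]
c [0.5268 0.0169 0.01  ]
c [0.5372 0.1685 0.01  ]
```

View pics/crop1.png

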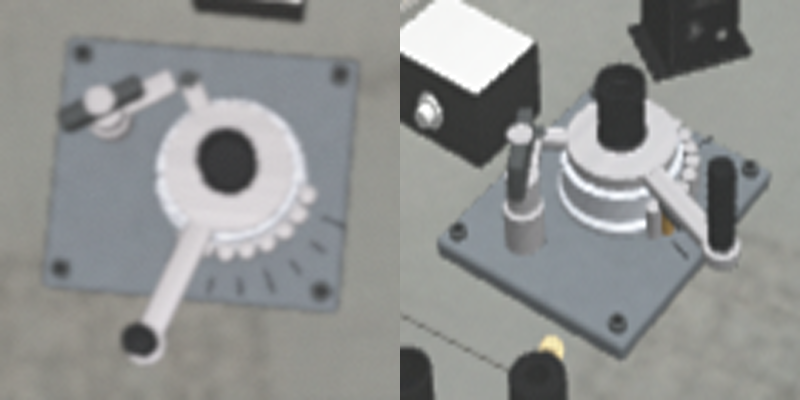

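The crop confirms the grey fixture. In it, the nut's dark bar runs from (60,120) to (145,88) with its hub at (98,98), and the light tab sticks out to the right. The handle top is at (140,340) and the tube at (227,160). Next I'll triangulate across both views.

```bash
cat >> h.py <<'E'
def tri(m1,p1,m2,p2):
    c1,d1=ray(m1,p1);c2,d2=ray(m2,p2)
    t=np.linalg.lstsq(np.c_[d1,-d2],c2-c1,rcond=None)[0]
    a,b=c1+d1*t[0],c2+d2*t[1];return (a+b)/2,np.linalg.norm(a-b)
E
python3 - <<'E'
from h import *
t,s=vision.camera_model('top'),vision.camera_model('scene')
T=lambda x,y:(250+x*.3,170+y*.3)
S=lambda x,y:(210+(x-400)*.325,210+y*.25)
for n,a,b in (('tube',T(227,160),S(619,78)),('handle',T(139,338),S(721,165)),('nut',T(99,100),S(520,132))):
    print(n,[np.round(v,4) for v in tri(t,a,s,b)])
print('bar ends',onz(t,T(62,120),.068),onz(t,T(148,88),.068), 'tip tab',onz(t,T(178,78),.039))
c=[onz(t,T(*p),.01)[:2].round(4) for p in ((82,53),(340,74),(320,291),(60,267))];print('screws',c)
E
```

```text
tube [array([0.5971, 0.0745, 0.0685]), np.float64(0.0025)]
handle [array([0.5066, 0.1141, 0.0773]), np.float64(0.0007)]
nut [array([0.625 , 0.1388, 0.0676]), np.float64(0.0001)]
bar ends [0.61451023 0.15698514 0.068     ] [0.63154632 0.11443479 0.068     ] tip tab [0.64283619 0.10181463 0.039     ]
screws [array([0.6615, 0.1561]), array([0.6526, 0.0177]), array([0.5365, 0.0259]), array([0.546 , 0.1635])]
```

```bash
cat >> h.py <<'E'
from scipy.spatial.transform import Rotation as Ro
def go(p,yaw):
    "tool-axis shift (mm) and turn (rad) from measured pose to TCP p, pointing down, tool y at yaw deg"
    s=bot.read_state();R=np.array(s['tcp_rot']);a=np.radians(yaw)
    y=np.array([np.cos(a),np.sin(a),0]);z=np.array([0,0,-1.]);G=np.c_[np.cross(y,z),y,z]
    print('t',round(s['time_s'],2),'pos',np.round(s['position'],4),'yaw',round(np.degrees(np.arctan2(R[1,1],R[0,1])),2),'F',np.round(s['force'],1),'op',round(s['opening'],3),'gf',round(s['grasp_force'],1))
    print('xyz',(R.T@(np.array(p)-s['position'])*1e3).round(1),'rot',Ro.from_matrix(R.T@G).as_rotvec().round(4))
E
python3 -c "
from h import *
go([.624,.137,.16],22)"
```

```text
t 0.1 pos [ 0.2094 -0.5882  0.2297] yaw -70.42 F [ 0.1 -0.2  0.2] op 1.0 gf 0.0
xyz [ 633.7 -544.1   70.9] rot [-1.200e-03 -1.800e-03 -1.613e+00]
```

```bash
python3 -m handwheel '[{"xyz":[45,-39,0],"delta_rot":[0,0,-0.15],"hand":-1},{"xyz":[90,-78,0],"delta_rot":[0,0,-0.3],"hand":-1},{"xyz":[135,-116,0],"delta_rot":[0,0,-0.45],"hand":-1},{"xyz":[180,-155,0],"delta_rot":[0,0,-0.6],"hand":-1},{"xyz":[225,-193,0],"delta_rot":[0,0,-0.75],"hand":-1}]'; python3 -c "
from h import *
go([.624,.137,.16],22)"
```

```text
time_s: 0.72
position: [0.3574, -0.3297, 0.2303]
tcp_rot: [[0.457, 0.889, -0.0], [0.889, -0.457, 0.0], [0.0, -0.0, -1.0]]
force: [0.5, -0.7, 0.6]
opening: 1.001
grasp_force: 0.0
t 0.72 pos [ 0.3574 -0.3297  0.2303] yaw -27.19 F [ 0.5 -0.7  0.6] op 1.001 gf 0.0
xyz [536.9  23.9  70.5] rot [-1.000e-04 -5.000e-04 -8.586e-01]
```

```bash
python3 -m handwheel '[{"xyz":[55,2,5],"delta_rot":[0,0,-0.13],"hand":-1},{"xyz":[110,5,10],"delta_rot":[0,0,-0.26],"hand":-1},{"xyz":[165,7,15],"delta_rot":[0,0,-0.39],"hand":-1},{"xyz":[220,10,20],"delta_rot":[0,0,-0.52],"hand":-1},{"xyz":[275,12,30],"delta_rot":[0,0,-0.65],"hand":-1}]'; python3 -c "
from h import *
go([.624,.137,.16],22)"
```

```text
time_s: 1.35
position: [0.4952, -0.0915, 0.2005]
tcp_rot: [[-0.174, 0.985, 0.001], [0.985, 0.174, -0.0], [-0.001, 0.001, -1.0]]
force: [0.2, 0.1, 0.0]
opening: 1.001
grasp_force: 0.0
t 1.35 pos [ 0.4952 -0.0915  0.2005] yaw 10.04 F [0.2 0.1 0. ] op 1.001 gf 0.0
xyz [202.6 166.6  40.5] rot [ 0.0008  0.0007 -0.2087]
```

```bash
python3 -m handwheel '[{"xyz":[42,34,8],"delta_rot":[0,0,-0.05],"hand":-1},{"xyz":[84,68,16],"delta_rot":[0,0,-0.1],"hand":-1},{"xyz":[126,102,24],"delta_rot":[0,0,-0.15],"hand":-1},{"xyz":[166,136,32],"delta_rot":[0,0,-0.21],"hand":-1},{"xyz":[203,167,40],"delta_rot":[0,0,-0.21],"hand":-1}]'; python3 - <<'E'
from h import *
go([.624,.137,.052],22)
m=vision.camera_model('wrist');im=vision.capture('wrist');cv2.imwrite('pics/w1.png',im[:,:,::-1])
print(m)
for p in ((.624,.137,.068),(.5066,.1141,.08),(.597,.0745,.069)):print(proj(m,p))
E
```

```text
time_s: 1.98
position: [0.6247, 0.1372, 0.1598]
tcp_rot: [[-0.373, 0.928, -0.001], [0.928, 0.373, -0.0], [0.0, -0.001, -1.0]]
force: [-0.2, -0.2, -0.2]
opening: 0.999
grasp_force: 0.0
t 1.98 pos [0.6247 0.1372 0.1598] yaw 21.89 F [-0.2 -0.2 -0.2] op 0.999 gf 0.0
xyz [ 1.000e-01 -7.000e-01  1.078e+02] rot [-0.0006 -0.0001 -0.002 ]
{'camera_matrix': array([[362.82165356,   0.        , 316.85074844],
       [  0.        , 362.82165356, 237.18544407],
       [  0.        ,   0.        ,   1.        ]]), 'dist_coeffs': array([0.00505966, 0.        , 0.        , 0.        , 0.        ]), 'camera_from_world': array([[ 9.27867513e-01,  3.72909449e-01, -6.48607705e-04,
        -6.31192056e-01],
       [-3.60010837e-01,  8.95317171e-01, -2.62296323e-01,
         1.15486574e-01],
       [-9.72320677e-02,  2.43609743e-01,  9.64987160e-01,
        -2.93788292e-01],
       [ 0.00000000e+00,  0.00000000e+00,  0.00000000e+00,
         1.00000000e+00]])}
[315.2057853  243.34623488]
[135.80124038 215.39755693]
[249.56326753 306.26532669]
```

View pics/w1.png

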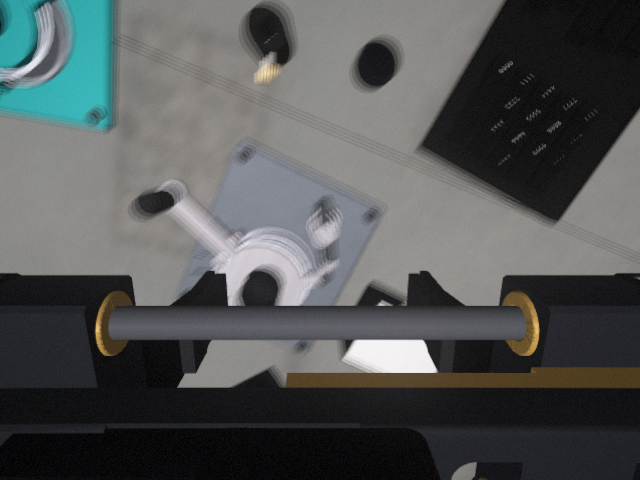

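The wrist picture is motion-blurred, with the bar near (325,225). The whole scene is shifted about 15 px from prediction, so I'll retake it now that the arm has settled and use a crop.

```bash
python3 - <<'E'
from h import *
vision.capture('wrist')
go([.624,.137,.052],22)
m=vision.camera_model('wrist');im=vision.capture('wrist')
for p in ((.624,.137,.068),(.5066,.1141,.08),(.597,.0745,.069)):print(proj(m,p).round(1))
im=im[160:310,120:320+80];cv2.imwrite('pics/w2.png',cv2.resize(im[:,:,::-1],None,fx=2.8,fy=2.8,interpolation=cv2.INTER_CUBIC))
E
```

```text
t 2.08 pos [0.6256 0.1397 0.1592] yaw 22.09 F [ 0.4 -0.2 -0.2] op 1.004 gf 0.0
xyz [ -2.   -2.6 107.2] rot [ 0.0013 -0.0011  0.0015]
[312.5 246.4]
[132.7 218.1]
[246.7 309.1]
```

View pics/w2.png

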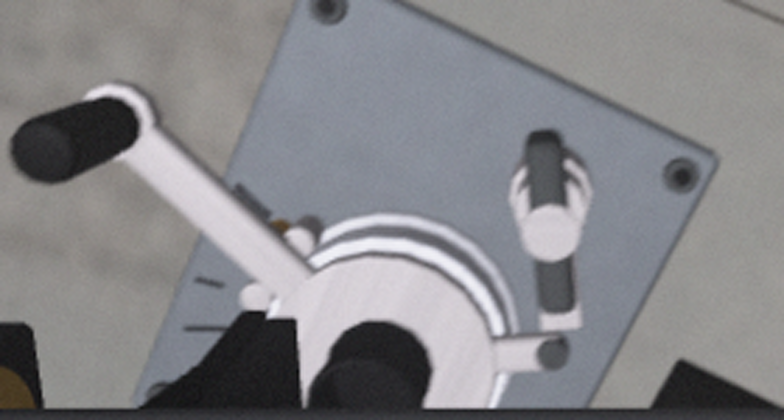

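```bash
python3 - <<'E'
from h import *
m=vision.camera_model('wrist')
W=lambda x,y:(120+x/2.8,160+y/2.8)
for n,p,z in (('hub',(549,234),.07),('e1',(544,133),.068),('e2',(559,311),.06),('handle',(45,150),.08),('tube',(371,388),.069)):print(n,onz(m,W(*p),z).round(4))
go([.624,.137,.052],22)
E
```

```text
hub [0.6238 0.138  0.07  ]
e1 [0.6133 0.1609 0.068 ]
e2 [0.6353 0.1166 0.06  ]
handle [0.5061 0.1155 0.08  ]
tube [0.5966 0.0816 0.069 ]
t 2.12 pos [0.6242 0.1375 0.1593] yaw 22.04 F [-0.3 -0.7 -0.2] op 0.998 gf 0.0
xyz [ -0.4  -0.3 107.3] rot [-0.0012 -0.0004  0.0007]
```

```bash
python3 -m handwheel '[{"xyz":[0,0,20],"delta_rot":[0,0,-0.035],"hand":0},{"xyz":[0,0,50],"delta_rot":[0,0,-0.035],"hand":0},{"xyz":[0,0,80],"delta_rot":[0,0,-0.035],"hand":0},{"xyz":[0,0,107],"delta_rot":[0,0,-0.035],"hand":0},{"xyz":[0,0,107],"delta_rot":[0,0,-0.035],"hand":0}]' &&  python3 -m handwheel '[{"xyz":[0,0,0],"delta_rot":[0,0,0],"hand":1},{"xyz":[0,0,0],"delta_rot":[0,0,0],"hand":1},{"xyz":[0,0,0],"delta_rot":[0,0,0],"hand":1},{"xyz":[0,0,0],"delta_rot":[0,0,0],"hand":1},{"xyz":[0,0,0],"delta_rot":[0,0,0],"hand":1}]'; python3 -c "
from h import *
go([.624,.138,.052],24)"
```

```text
time_s: 2.75
position: [0.6216, 0.134, 0.0515]
tcp_rot: [[-0.403, 0.915, -0.006], [0.915, 0.403, -0.001], [0.002, -0.006, -1.0]]
force: [-0.6, -0.3, 0.4]
opening: 0.541
grasp_force: 0.0
time_s: 3.38
position: [0.6278, 0.1361, 0.0554]
tcp_rot: [[-0.405, 0.914, 0.008], [0.914, 0.405, 0.001], [-0.003, 0.008, -1.0]]
force: [4.2, 2.8, 2.6]
opening: 0.116
grasp_force: 31.2
t 3.38 pos [0.6278 0.1361 0.0554] yaw 23.92 F [4.2 2.8 2.6] op 0.116 gf 31.2
xyz [ 3.2 -2.7  3.4] rot [ 0.0079  0.0025 -0.0015]
```

```bash
python3 -m handwheel '[{"xyz":[0,1,0],"delta_rot":[0,0,-0.12],"hand":1},{"xyz":[0,1,0],"delta_rot":[0,0,-0.24],"hand":1},{"xyz":[0,1,0],"delta_rot":[0,0,-0.36],"hand":1},{"xyz":[0,1,0],"delta_rot":[0,0,-0.48],"hand":1},{"xyz":[0,1,0],"delta_rot":[0,0,-0.6],"hand":1}]'; python3 -c "
from h import *
go([.625,.138,.052],98)"
```

```text
time_s: 4.0
position: [0.63, 0.1381, 0.0554]
tcp_rot: [[-0.851, 0.525, 0.011], [0.525, 0.851, 0.004], [-0.008, 0.009, -1.0]]
force: [6.4, 8.7, 1.0]
opening: 0.112
grasp_force: 33.6
t 4.0 pos [0.63   0.1381 0.0554] yaw 58.33 F [6.4 8.7 1. ] op 0.112 gf 33.6
xyz [ 4.3 -2.8  3.4] rot [ 0.0064  0.0106 -0.6923]
```

```bash
python3 -m handwheel '[{"xyz":[0,0,0],"delta_rot":[0,0,-0.13],"hand":1},{"xyz":[0,0,0],"delta_rot":[0,0,-0.26],"hand":1},{"xyz":[0,0,0],"delta_rot":[0,0,-0.39],"hand":1},{"xyz":[0,0,0],"delta_rot":[0,0,-0.52],"hand":1},{"xyz":[0,0,0],"delta_rot":[0,0,-0.65],"hand":1}]'; python3 -m handwheel '[{"xyz":[0,0,0],"delta_rot":[0,0,0],"hand":1},{"xyz":[0,0,0],"delta_rot":[0,0,0],"hand":1},{"xyz":[0,0,0],"delta_rot":[0,0,0],"hand":1},{"xyz":[0,0,0],"delta_rot":[0,0,0],"hand":1},{"xyz":[0,0,0],"delta_rot":[0,0,0],"hand":1}]';python3 -c "
from h import *
go([.625,.138,.052],98);print(bot.read_state()['moment'])"
```

```text
time_s: 4.62
position: [0.6307, 0.1413, 0.0554]
tcp_rot: [[-0.995, -0.096, 0.014], [-0.096, 0.995, 0.009], [-0.014, 0.008, -1.0]]
force: [8.0, 18.0, 0.2]
opening: 0.11
grasp_force: 34.4
time_s: 5.25
position: [0.6307, 0.1414, 0.0554]
tcp_rot: [[-0.996, -0.093, 0.014], [-0.092, 0.996, 0.009], [-0.014, 0.007, -1.0]]
force: [9.2, 15.7, -0.5]
opening: 0.107
grasp_force: 34.3
t 5.25 pos [0.6307 0.1414 0.0554] yaw 95.31 F [ 9.2 15.7 -0.5] op 0.107 gf 34.3
xyz [ 6.1 -2.8  3.3] rot [ 0.007   0.0145 -0.047 ]
[ 2.69271793 -1.28103335 -0.01861298]
```

```bash
python3 -m handwheel '[{"xyz":[0,0,0],"delta_rot":[0,0,-0.05],"hand":1},{"xyz":[0,0,0],"delta_rot":[0,0,-0.09],"hand":1},{"xyz":[0,0,0],"delta_rot":[0,0,-0.09],"hand":1},{"xyz":[0,0,0],"delta_rot":[0,0,-0.09],"hand":1},{"xyz":[0,0,0],"delta_rot":[0,0,-0.09],"hand":1}]';python3 -c "
from h import *
go([.625,.138,.052],98);print(bot.read_state()['moment'])"
python3 -m handwheel '[{"xyz":[0,0,0],"delta_rot":[0,0,0],"hand":0},{"xyz":[0,0,0],"delta_rot":[0,0,0],"hand":0},{"xyz":[0,0,0],"delta_rot":[0,0,0],"hand":0},{"xyz":[0,0,-40],"delta_rot":[0,0,0],"hand":0},{"xyz":[0,0,-80],"delta_rot":[0,0,0],"hand":0}]'
python3 - <<'E'
from h import *
im=vision.capture('top');cv2.imwrite('pics/top1.png',im[:,:,::-1])
go([.5063,.1148,.16],67)
E
```

```text
time_s: 5.88
position: [0.6306, 0.1419, 0.0555]
tcp_rot: [[-0.983, -0.181, 0.014], [-0.181, 0.983, 0.009], [-0.015, 0.007, -1.0]]
force: [8.8, 17.6, 0.1]
opening: 0.116
grasp_force: 34.4
t 5.88 pos [0.6306 0.1419 0.0555] yaw 100.45 F [ 8.8 17.6  0.1] op 0.116 gf 34.4
xyz [ 6.3 -2.8  3.3] rot [0.0071 0.0149 0.0427]
[ 2.93643499 -1.26298589 -0.02349611]
time_s: 6.5
position: [0.6232, 0.1353, 0.1332]
tcp_rot: [[-0.983, -0.184, -0.005], [-0.184, 0.983, -0.001], [0.005, 0.0, -1.0]]
force: [0.8, -0.3, -0.2]
opening: 0.485
grasp_force: 0.0
t 6.55 pos [0.6269 0.1356 0.1395] yaw 100.63 F [ 1.1 -0.5  3. ] op 0.49 gf 0.0
xyz [122.3   1.7 -21.2] rot [2.000e-04 5.700e-03 5.869e-01]
```

```bash
python3 -m handwheel '[{"xyz":[30,0,-10],"delta_rot":[0,0,0.12],"hand":-0.2},{"xyz":[60,0,-20],"delta_rot":[0,0,0.25],"hand":-0.2},{"xyz":[90,0,-20],"delta_rot":[0,0,0.4],"hand":-0.2},{"xyz":[119,1,-20],"delta_rot":[0,0,0.55],"hand":-0.2},{"xyz":[119,1,-20],"delta_rot":[0,0,0.6],"hand":-0.2}]'
python3 - <<'E'
from h import *
vision.capture('wrist');vision.capture('wrist')
m=vision.camera_model('wrist');im=vision.capture('wrist');a=cv2.imread('pics/top1.png')[170:290,250:370]
cv2.imwrite('pics/w3.png',np.hstack([cv2.resize(im[:,:,::-1],(480,360)),cv2.resize(a,(320,360),interpolation=cv2.INTER_CUBIC)]))
np.save('m3.npy',m,allow_pickle=True)
go([.508,.116,.055],66)
for p in ((.5063,.1148,.08),(.597,.0745,.069),(.624,.138,.07)):print((proj(m,p)*.75).round(1))
E
```

```text
time_s: 7.18
position: [0.5034, 0.1145, 0.1529]
tcp_rot: [[-0.914, 0.405, -0.007], [0.405, 0.914, -0.001], [0.006, -0.003, -1.0]]
force: [0.0, 0.2, 0.2]
opening: 0.599
grasp_force: 0.0
t 7.33 pos [0.5072 0.1146 0.1533] yaw 66.28 F [ 0.  -0.5  0.1] op 0.601 gf 0.0
xyz [-0.3  1.7 98.3] rot [-0.0009 -0.0013  0.0049]
[237.8 188.1]
[237.4 279.2]
[306.3 279.2]
```

View pics/w3.png

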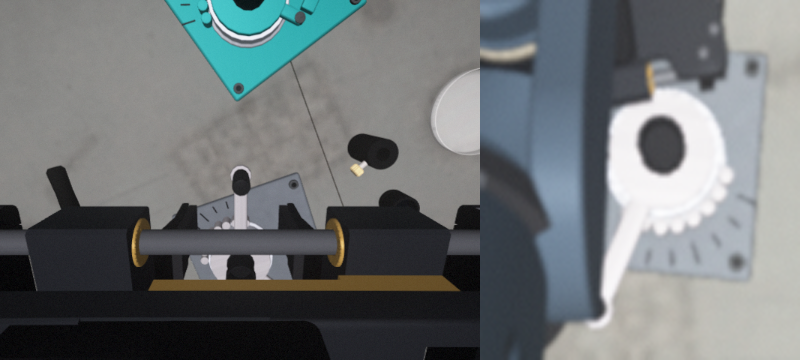

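The handle top is at (240,184), within about 4 px of prediction, and it sits centred between the jaws. The nut is hidden in both views, so I'll check it from the scene camera.

```bash
python3 - <<'E'
from h import *
im=vision.capture('scene');b=im[210:310,210:340,::-1];cv2.imwrite('pics/s2.png',cv2.resize(b,(780,600),interpolation=cv2.INTER_CUBIC))
E
```

```text
(no output)
```

View pics/s2.png

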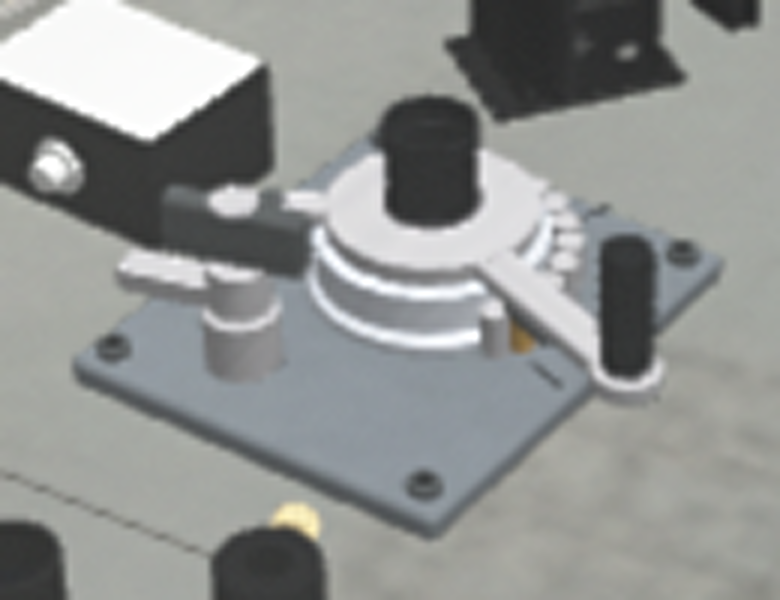

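The nut bar has turned about 75°, and its tab now points away from the lever at (160,272), so the lever is free. The lever is still at rest, with its handle at (628,300). I'll descend and grip.

```bash
python3 -m handwheel '[{"xyz":[0,1,25],"delta_rot":[0,0,0],"hand":-0.2},{"xyz":[0,1,50],"delta_rot":[0,0,0],"hand":-0.2},{"xyz":[0,1,75],"delta_rot":[0,0,0],"hand":-0.2},{"xyz":[0,1,98],"delta_rot":[0,0,0],"hand":-0.2},{"xyz":[0,1,98],"delta_rot":[0,0,0],"hand":-0.2}]' &&  python3 -m handwheel '[{"xyz":[0,0,0],"delta_rot":[0,0,0],"hand":1},{"xyz":[0,0,0],"delta_rot":[0,0,0],"hand":1},{"xyz":[0,0,0],"delta_rot":[0,0,0],"hand":1},{"xyz":[0,0,0],"delta_rot":[0,0,0],"hand":1},{"xyz":[0,0,0],"delta_rot":[0,0,0],"hand":1}]'; python3 -c "
from h import *
go([.508,.116,.055],66)"
```

```text
time_s: 8.0
position: [0.5072, 0.1157, 0.0539]
tcp_rot: [[-0.915, 0.402, -0.004], [0.402, 0.915, -0.0], [0.004, -0.002, -1.0]]
force: [-0.2, 0.5, 0.3]
opening: 0.602
grasp_force: 0.0
time_s: 8.62
position: [0.5088, 0.1164, 0.0559]
tcp_rot: [[-0.915, 0.404, 0.001], [0.404, 0.915, 0.001], [-0.001, 0.002, -1.0]]
force: [-0.7, 3.0, 1.2]
opening: 0.178
grasp_force: 30.0
t 8.62 pos [0.5088 0.1164 0.0559] yaw 66.18 F [-0.7  3.   1.2] op 0.178 gf 30.0
xyz [ 0.6 -0.7  0.9] rot [0.0016 0.0008 0.0032]
```

```bash
python3 -m handwheel '[{"xyz":[-0.1,-5.2,0],"delta_rot":[0,0,-0.052],"hand":1},{"xyz":[-0.5,-10.5,0],"delta_rot":[0,0,-0.105],"hand":1},{"xyz":[-1.2,-15.6,0],"delta_rot":[0,0,-0.157],"hand":1},{"xyz":[-2.2,-20.8,0],"delta_rot":[0,0,-0.209],"hand":1},{"xyz":[-3.4,-25.9,0],"delta_rot":[0,0,-0.262],"hand":1}]'; cat >> h.py <<'E'
def th():
    s=bot.read_state();p=s['position'];a=np.degrees(np.arctan2(p[1]-.0758,p[0]-.6004))%360-156
    g=np.radians(156+a);f=np.array(s['force'])
    print('theta',round(a,2),'r',round(np.hypot(p[0]-.6004,p[1]-.0758)*1e3,1),'Ft',round(f@[-np.sin(g),np.cos(g),0],1),'Fr',round(f@[np.cos(g),np.sin(g),0],1),'t',s['time_s'],'z',round(p[2],4))
E
python3 -c "
from h import *
th()"
```

```text
time_s: 9.25
position: [0.5017, 0.0919, 0.0559]
tcp_rot: [[-0.988, 0.152, 0.002], [0.152, 0.988, 0.002], [-0.002, 0.002, -1.0]]
force: [2.2, 10.5, 1.4]
opening: 0.175
grasp_force: 30.0
theta 14.73 r 100.0 Ft -10.7 Fr -0.5 t 9.25 z 0.0559
```

Radius and angle fit the model. On to the second click.

```bash
python3 -m handwheel '[{"xyz":[-0.1,-5.2,0],"delta_rot":[0,0,-0.052],"hand":1},{"xyz":[-0.5,-10.5,0],"delta_rot":[0,0,-0.105],"hand":1},{"xyz":[-1.2,-15.6,0],"delta_rot":[0,0,-0.157],"hand":1},{"xyz":[-2.2,-20.8,0],"delta_rot":[0,0,-0.209],"hand":1},{"xyz":[-3.4,-25.9,0],"delta_rot":[0,0,-0.262],"hand":1}]' >/dev/null; python3 -c "
from h import *
th()"; python3 -m handwheel '[{"xyz":[-0.1,-5.2,0],"delta_rot":[0,0,-0.052],"hand":1},{"xyz":[-0.5,-10.5,0],"delta_rot":[0,0,-0.105],"hand":1},{"xyz":[-1.2,-15.6,0],"delta_rot":[0,0,-0.157],"hand":1},{"xyz":[-2.2,-20.8,0],"delta_rot":[0,0,-0.209],"hand":1},{"xyz":[-2.2,-20.8,0],"delta_rot":[0,0,-0.209],"hand":1}]'; python3 -c "
from h import *
th()"
```

```text
theta 29.58 r 99.7 Ft -13.9 Fr -2.7 t 9.875 z 0.0559
time_s: 10.5
position: [0.5058, 0.0453, 0.0559]
tcp_rot: [[-0.95, -0.312, 0.002], [-0.312, 0.95, 0.002], [-0.002, 0.001, -1.0]]
force: [1.7, 7.0, 1.2]
opening: 0.175
grasp_force: 30.0
theta 41.86 r 99.4 Ft -6.2 Fr -3.8 t 10.5 z 0.0559
```

```bash
python3 -m handwheel '[{"xyz":[0,-2,0],"delta_rot":[0,0,-0.02],"hand":1},{"xyz":[-0.1,-4,0],"delta_rot":[0,0,-0.04],"hand":1},{"xyz":[-0.2,-5.4,0],"delta_rot":[0,0,-0.054],"hand":1},{"xyz":[-0.2,-5.4,0],"delta_rot":[0,0,-0.054],"hand":1},{"xyz":[-0.2,-5.4,0],"delta_rot":[0,0,-0.054],"hand":1}]'; python3 - <<'E'
from h import *
th()
im=vision.capture('top');a=im[170:290,250:370,::-1]
c=im[:,:,::-1]
s=vision.capture('scene')[210:310,210:340,::-1]
cv2.imwrite('pics/e1.png',np.hstack([cv2.resize(a,(400,400),interpolation=cv2.INTER_CUBIC),cv2.resize(s,(400,400),interpolation=cv2.INTER_CUBIC)]))
th()
E
```

```text
time_s: 11.12
position: [0.5071, 0.0415, 0.0558]
tcp_rot: [[-0.932, -0.362, 0.001], [-0.362, 0.932, 0.003], [-0.002, 0.003, -1.0]]
force: [1.1, 11.2, 1.8]
opening: 0.172
grasp_force: 30.0
theta 44.21 r 99.4 Ft -10.1 Fr -4.9 t 11.125 z 0.0558
theta 44.22 r 99.3 Ft -10.1 Fr -5.8 t 11.225 z 0.0558
```

View pics/e1.png

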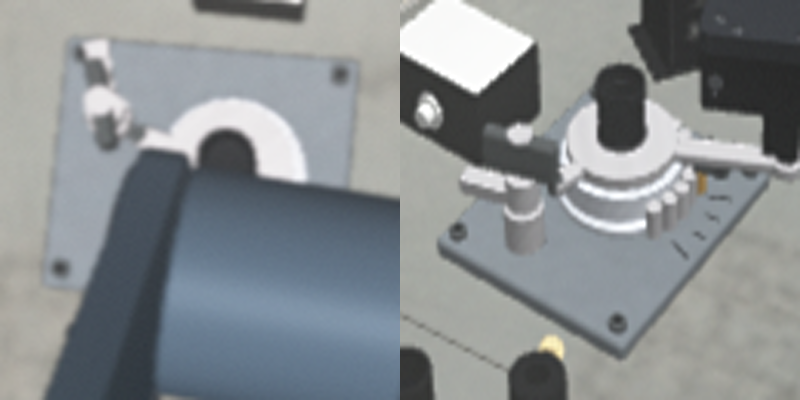

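The ring lug and arm have swung past three posts, and the gripper holds the handle. The chord gives about 44.1°, so I'll nudge it slightly to centre it in the notch.

```bash
python3 -m handwheel '[{"xyz":[0,-0.5,0],"delta_rot":[0,0,-0.005],"hand":1},{"xyz":[0,-1,0],"delta_rot":[0,0,-0.01],"hand":1},{"xyz":[0,-1,0],"delta_rot":[0,0,-0.01],"hand":1},{"xyz":[0,-1,0],"delta_rot":[0,0,-0.01],"hand":1},{"xyz":[0,-1,0],"delta_rot":[0,0,-0.01],"hand":1}]'; python3 -c "
from h import *
th()"
```

```text
time_s: 11.85
position: [0.5074, 0.0409, 0.0558]
tcp_rot: [[-0.929, -0.371, 0.001], [-0.371, 0.929, 0.004], [-0.002, 0.003, -1.0]]
force: [2.9, 11.9, 2.5]
opening: 0.175
grasp_force: 30.0
theta 44.54 r 99.4 Ft -10.1 Fr -6.9 t 11.85 z 0.0558
```

```bash
python3 -c "
from rig import workorder
print(workorder.hand_in())"
```

```text
the job is handed in; nothing more can be done
None
```

I turned the T-nut about 76° anticlockwise so its tab frees the lever, then swung the lever to the third click; it measures about 44.5° against 45°. The gripper still holds the handle, and I handed the job in at about 12 s; no verdict came back.

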